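# Stack an order set on the packing boards

### The job

Make up the order set at the packing bench: on the long plywood board between its end strips stack the three loose black cartons flat, the largest at the bottom, the medium one on it and the smallest on top, each centred on what is beneath and with its long side along the board. On the round plywood board stand the wide tin in the centre, and the narrow tin upright in the centre of the wide one. Leave the tape roll, the pot and the brush where they are.

Things in the scene. Friction and masses are not known exactly. Their poses are not given: they have to be found in the camera images.
- large_carton: The largest black paperboard carton lying flat, a pale blank label on its top near one end and on both ends: 110 (x) by 60 (y) by 36 high (z). Sizes in mm. Origin at the centre of its underside, z up, x along its length. About 180 g.
- medium_carton: The medium black paperboard carton lying flat, a pale blank label on its top near one end and on both ends: 90 (x) by 46 (y) by 30 high (z). Sizes in mm. Origin at the centre of its underside, z up, x along its length. About 120 g.
- small_carton: The smallest black paperboard carton lying flat, a pale blank label on its top near one end and on both ends: 70 (x) by 32 (y) by 24 high (z). Sizes in mm. Origin at the centre of its underside, z up, x along its length. About 60 g.
- wide_tin: Closed plain steel tin, round, upright, flat top: 64 across, 40 high. Sizes in mm. Origin at the centre of its underside, z up. About 200 g.
- narrow_tin: Closed plain steel tin, round, upright, flat top: 44 across, 50 high. Sizes in mm. Origin at the centre of its underside, z up. About 130 g.
- long_board: Oblong plywood board fixed flat on the table: 166 (x) by 90 (y), 10 thick, so its top is at 10; at each end of its length a strip 10 wide stands 6 above the top, leaving 146 clear between the strips. Sizes in mm. Origin at the centre of its underside, z up, x along its length.
- round_board: Round plywood board fixed flat on the table: 120 across, 10 thick, flat top at 10. Sizes in mm. Origin at the centre of its underside, z up.
- tape_roll: Brown cardboard core ring standing flat, 90 across, 48 high; a bystander to leave alone. Sizes in mm. Origin at the centre of its underside, z up.
- pot: Small open aluminium pot, 110 across at the rim, 70 high, with two side handles along y about 200 over all; a bystander to leave alone. Sizes in mm. Origin at the centre of its underside, z up.
- brush: Hand brush lying on the table beyond the work, wooden handle, 42 at its widest, 200 long, 20 high; a bystander to leave alone. Sizes in mm. Origin on its underside, x along its length towards the bristles.
There are look-alikes about, which are no part of the job. What is shaped like the small_carton but red is not meant. What is shaped like the narrow_tin but yellow is not meant.

How it is judged:
At the end, for the whole second after the job is handed in: Large, medium, small carton in turn on the long board; wide then narrow tin on the round board. Each: centre within 15 mm of that beneath, height within 4 mm, upright within 0.08 rad, cartons lengthwise within 0.17 rad of that beneath (either way round), all at rest (horizontal distance between large_carton and long_board below 0.015 m and z of large_carton in the frame of long_board between 0.006 and 0.014 m and angle between each of large_carton, medium_carton, small_carton, wide_tin, narrow_tin's own z axis and vertical below 0.08 rad and angle between the x axis of large_carton and the x axis of long_board, either way round below 0.17 rad and horizontal distance between medium_carton and large_carton below 0.015 m and z of medium_carton in the frame of large_carton between 0.032 and 0.04 m and angle between the x axis of medium_carton and the x axis of large_carton, either way round below 0.17 rad and horizontal distance between small_carton and medium_carton below 0.015 m and z of small_carton in the frame of medium_carton between 0.026 and 0.034 m and angle between the x axis of small_carton and the x axis of medium_carton, either way round below 0.17 rad and horizontal distance between wide_tin and round_board below 0.015 m and z of wide_tin in the frame of round_board between 0.006 and 0.014 m and horizontal distance between narrow_tin and wide_tin below 0.015 m and z of narrow_tin in the frame of wide_tin between 0.036 and 0.044 m and linear speed of each of large_carton, medium_carton, small_carton, wide_tin, narrow_tin below 0.02 m/s and angular speed of each of large_carton, medium_carton, small_carton, wide_tin, narrow_tin below 0.2 rad/s); the robot touches nothing.
It fails at once if the tape roll is moved by more than 30 mm (distance of tape_roll from where it was at the start of the episode above 0.03 m).
It fails at once if the pot is moved by more than 30 mm (distance of pot from where it was at the start of the episode above 0.03 m).
It fails at once if the brush is moved by more than 30 mm (distance of brush from where it was at the start of the episode above 0.03 m).
It also fails if it takes over 144 s, if anything falls off the work surface, if the arm or the gripper's body presses on something with over 40 N, if the wrist force passes 120 N, or if a joint passes its speed limit or range.

### The arm

A 7-joint arm with a two-finger parallel gripper is mounted at the origin on the work surface. World frame = base frame: x ahead of the robot, y to its left, z up, the work surface at z = 0. Lengths are in m, angles in rad, forces in N, time in s.
With the tool pointing down it reaches from about 0.425 to 0.925 m from the base axis. Payload 6.8 kg.
Tool frame: the origin (TCP) lies midway between the tips of the shut fingers; the grasp point (between the pads) lies 19 mm behind it; z points along the fingers, x is the direction in which the jaws open and shut, and the axes are right-handed (so a half turn about z gives the same grasp; the last joint's range is limited). The gripper opens to 85 mm and grips with 20 to 120 N. Pads are 22 mm wide; open, the fingers measure 114 mm over their backs; the gripper's body (76 mm by 85 mm) begins 54 mm behind the grasp point. The pads swing forward as they close: fully open they stand 13 mm farther back than shut.
Start: joints at [1.021, 0.477, 0.022, 1.555, -0.011, 1.109, -0.083], TCP at [0.289, -0.61, 0.231] pointing down, gripper open.
Joint ranges: [-2.96, 2.96], [-0.34, 2.1], [-1.41, 1.46], [0.24, 2.44], [-1.37, 4.51], [0.17, 1.92], [-2.96, 2.96]. Speed limits (rad/s): [2.39, 2.39, 3.14, 3.14, 3.14, 3.14, 3.14].

### API

Orientations are given as a unit quaternion [w, x, y, z].
In Python, from station import bot, imaging, nets gives the robot as it stands. The module is installed in compiled form; this text tells all that it offers.
- The arm moves only by the tool apply_moves, never from a script. Its argument "moves" is text: rows parted by semicolons, each of 7 numbers parted by spaces: the gripper command: -1 is fully open, 1 is shut, values between are in proportion, then the shift along the tool's x, y, z normalised to -1 to 1, where 1 is 120 mm, then the turn, a rotation vector about the tool's x, y, z normalised to -1 to 1, where 1 is 4 degrees. In form: hand dx dy dz rx ry rz; .... A call has 1 to 12 rows; each row shifts and turns the commanded pose from where the row before left it, along the tool's axes as they then stand; what a row does not reach is not made up. A row lasts 1/12 s, in which the tool goes at most 41.7 mm and 7.16 degrees, less where a joint would pass 70% of its speed; a pose out of reach is approached as far as the arm can. A call with a number of a shift or a turn outside -1 to 1 is refused whole. A call with a gripper value outside its range is refused whole. The fingers move at their own pace and stop on an object; "force" is the grip in N (left out, the last holds). Time passes only in rows, so rows that do not move let the fingers close. It gives the time, the measured TCP pose, the force and the opening at its end, in the units of the state.
- bot.get_obs(): the state, without advancing time (a new reading comes with each control period).
- imaging.read_camera(name): name is "scene" or "top" or "wrist"; returns a dict with "image" (420x560x3 uint8, red, green, blue), "fx", "fy", "cx", "cy" (pixels), "view" (4x4, takes a point from world to camera coordinates); the wrist camera has in their place "mount" (4x4, takes a point from camera to tool coordinates, whose origin is the TCP and whose axes are the tool frame's). Camera axes: x right, y down, z forward; pixel columns grow to the right and rows downward; lengths in m; the calibration is good to about 2 mm. The wrist camera is an equidistant fisheye: a pixel r from the principal point sees the ray r / f radians off the axis. A picture is of the moment at which its call begins: read the wrist's pose just before it. There is no depth.
- bot.hand_in(): hands the job in, once; it reports no verdict.
Trained networks look in a picture, given as the dict that the camera call returned (one of the last four; its "shot" number tells which), for a name from the list of things; names that differ only in an ending like _2 or _b are one class to them, and where a whole thing is asked for, a point or a joint stands for the part that bears it (a point fixed in the world has none). Each returns a list of dicts, best first, with "score" (0 to 1); they miss things now and then, are a little off and sometimes report something else, mostly with a low value. They report only what shows in the picture. A call takes as long as a camera call. They do not tell look-alikes from the thing itself.
- nets.spot_in(picture, name): "rect" ([left, top, right, bottom] in pixels, round what is visible of it).
- nets.outline_of(picture, name): "region" (420x560 bool, what is visible of it) and "rect" ([left, top, right, bottom] in pixels, round what is visible of it).
- nets.spot_point(picture, name): "location" ([column, row] in pixels: a listed point, or the origin of a listed thing).
The state is a dict: "t": time; "q": joint angles; "joint_vel": joint speeds; "joint_torque": joint torques, N m; "eef_pos": TCP position; "tool_rot": TCP orientation; "contact_force": force on the tool from outside, world axes, zero at the start; "torque": the same for the moment, N m; "gripper_width": opening from 0.0 (shut) to 1.0 (fully open).
Only numpy, scipy, OpenCV 4.12 (cv2) and the standard library are available. Lean on these libraries where they do the work, as an engineer would, in place of code of your own. Each camera call takes 0.05 s, during which the arm holds its last target.

## Working session

There is one attempt and no reset: what is moved stays moved. The work goes in short steps, Python scripts to look and compute and a tool call to move; the robot and the scene stay as the last step left them, time stands still between calls to the robot, and variables do not carry over. Pictures are saved under pics/ and viewed, and the job is handed in when it is done.

Besides the shell and the picture viewer there is one more tool, called in YAML: its name, and indented under it one key for each argument. apply_moves: Moves the arm, as the interface text tells. Scaled input: -1 to 1 covers 120 mm each way for a shift and 4 degrees each way for a turn. Its arguments: {"type":"object","properties":{"moves":{"type":"string"},"force":{"type":"number"}},"required":["moves"]}

```bash
mkdir -p pics; ls
cat > h.py <<'E'
import numpy as np,cv2
from station import bot,imaging,nets
def save(p,n,im=None):
    im=p["image"] if im is None else im
    cv2.imwrite("pics/"+n,cv2.cvtColor(im,cv2.COLOR_RGB2BGR))
def ray2plane(p,uv,z):
    V=np.array(p["view"]);R=V[:3,:3];t=V[:3,3]
    d=R.T@np.array([(uv[0]-p["cx"])/p["fx"],(uv[1]-p["cy"])/p["fy"],1.]);o=-R.T@t
    return o+d*(z-o[2])/d[2]
def proj(p,X):
    V=np.array(p["view"]);c=V[:3,:3]@np.array(X)+V[:3,3]
    return np.array([p["fx"]*c[0]/c[2]+p["cx"],p["fy"]*c[1]/c[2]+p["cy"]])
E
python3 - <<'E'
from h import *
for n in ["scene","top","wrist"]:
    p=imaging.read_camera(n);save(p,n+"0.png");print(n,p["fx"],p["cx"],p["cy"]);print(np.round(np.array(p.get("view",p.get("mount"))),3))
print(bot.get_obs())
E
```

```text
pics
scene 506.38282516048696 270.6569282057401 207.53763570038194
[[-0.358  0.934 -0.01   0.235]
 [ 0.8    0.302 -0.518 -0.462]
 [-0.481 -0.194 -0.855  1.854]
 [ 0.     0.     0.     1.   ]]
top 452.0062255554887 286.0048937615314 201.8825634940477
[[-0.007 -1.     0.008 -0.043]
 [-0.993  0.006 -0.119  0.606]
 [ 0.119 -0.008 -0.993  1.119]
 [ 0.     0.     0.     1.   ]]
wrist 325.19226210127806 275.82110976006334 204.84550181813478
[[ 1.     0.001 -0.     0.   ]
 [-0.     0.947  0.321 -0.083]
 [ 0.001 -0.321  0.947 -0.143]
 [ 0.     0.     0.     1.   ]]
{'t': 0.15, 'q': array([ 1.02088026,  0.47759508,  0.022326  ,  1.55615315, -0.0114885 ,
        1.10929763, -0.08311679]), 'joint_vel': array([-0.00115087, -0.00178349,  0.00165204, -0.00145712, -0.00011319,
       -0.0013551 ,  0.00058255]), 'joint_torque': array([ 3.10838557e-03, -5.96925545e+01,  1.61018215e+00, -2.81490844e+01,
        1.25785361e-02,  6.57551791e-03,  9.62026661e-06]), 'eef_pos': array([ 0.288444  , -0.60980071,  0.23058888]), 'tool_rot': array([-3.14952356e-04,  8.44868043e-01, -5.34974346e-01, -5.83033542e-04]), 'contact_force': array([ 0.20321595,  0.00211671, -0.25348102]), 'torque': array([ 0.00838345,  0.00311616, -0.00275507]), 'gripper_width': 0.9976010323868776}
```

View pics/scene0.png

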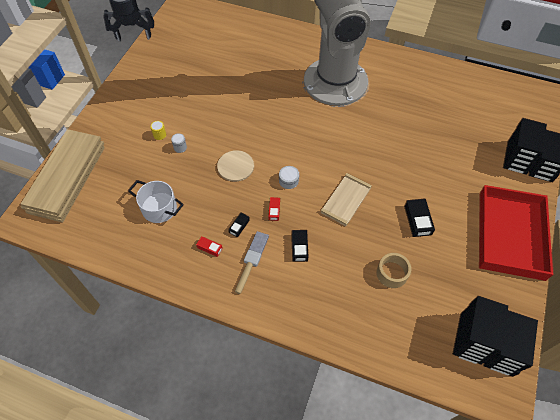

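View pics/top0.png

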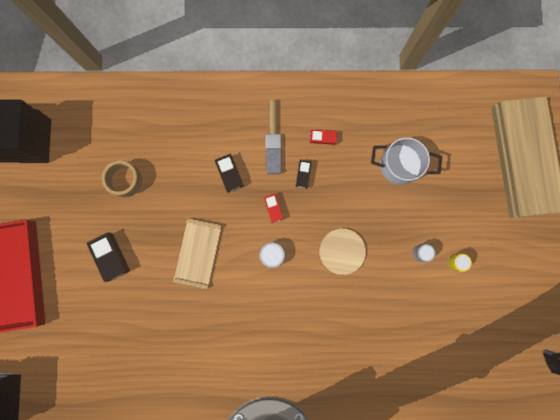

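Run:
```python
from h import *
p=imaging.read_camera("top")
H={"large_carton":.036,"medium_carton":.03,"small_carton":.024,"wide_tin":.04,"narrow_tin":.05,"long_board":.01,"round_board":.01,"tape_roll":.048,"pot":.07,"brush":.02}
for n,h in H.items():
    r=nets.outline_of(p,n); q=nets.spot_point(p,n)
    for d in r[:3]: 
        m=d["region"];ys,xs=np.nonzero(m);print(n,"outl",round(d["score"],2),np.round(d["rect"]),m.sum(),np.round(ray2plane(p,(xs.mean(),ys.mean()),h),3))
    for d in q[:3]: print("   pt",round(d["score"],2),np.round(d["location"]),np.round(ray2plane(p,d["location"],0),3))
```

```text
large_carton outl 0.71 [292. 159. 312. 190.] 344 [ 0.679 -0.093  0.036]
large_carton outl 0.69 [ 87. 232. 129. 283.] 1303 [0.471 0.401 0.036]
   pt 0.93 [112. 258.] [0.466 0.403 0.   ]
medium_carton outl 0.91 [216. 155. 244. 193.] 648 [0.683 0.098 0.03 ]
   pt 0.59 [235. 176.] [0.68  0.088 0.   ]
small_carton outl 0.82 [267. 194. 283. 221.] 327 [ 0.593 -0.015  0.024]
small_carton outl 0.81 [310. 128. 337. 146.] 367 [ 0.78  -0.147  0.024]
small_carton outl 0.71 [294. 162. 311. 188.] 336 [ 0.681 -0.093  0.024]
   pt 0.93 [318. 138.] [ 0.783 -0.134  0.   ]
   pt 0.68 [302. 177.] [ 0.677 -0.091  0.   ]
   pt 0.68 [272. 205.] [ 0.603 -0.01   0.   ]
wide_tin outl 0.55 [259. 242. 284. 272.] 534 [ 0.472 -0.012  0.04 ]
   pt 0.56 [269. 255.] [ 0.472 -0.003  0.   ]
narrow_tin outl 0.83 [413. 246. 436. 262.] 294 [ 0.476 -0.392  0.05 ]
narrow_tin outl 0.78 [445. 253. 470. 272.] 348 [ 0.451 -0.479  0.05 ]
narrow_tin outl 0.72 [317. 228. 367. 276.] 1722 [ 0.48  -0.188  0.05 ]
   pt 0.88 [418. 256.] [ 0.467 -0.39   0.   ]
   pt 0.88 [452. 261.] [ 0.452 -0.479  0.   ]
long_board outl 0.9 [175. 220. 224. 286.] 2341 [0.478 0.181 0.01 ]
   pt 0.62 [201. 254.] [0.476 0.174 0.   ]
round_board outl 0.64 [319. 229. 368. 276.] 1731 [ 0.48  -0.193  0.01 ]
   pt 0.89 [341. 252.] [ 0.479 -0.191  0.   ]
tape_roll outl 0.56 [102. 159. 144. 194.] 731 [0.668 0.37  0.048]
tape_roll outl 0.41 [214. 153. 245. 192.] 671 [0.681 0.097 0.048]
tape_roll outl 0.39 [176. 218. 222. 288.] 2350 [0.479 0.173 0.048]
   pt 0.55 [124. 179.] [0.674 0.382 0.   ]
pot outl 0.65 [372. 135. 441. 185.] 1880 [ 0.704 -0.351  0.07 ]
   pt 0.73 [397. 162.] [ 0.716 -0.345  0.   ]
brush outl 0.73 [268.  99. 286. 176.] 804 [ 0.766 -0.016  0.02 ]
brush outl 0.24 [319. 228. 367. 275.] 1678 [ 0.482 -0.192  0.02 ]
   pt 0.87 [274. 135.] [ 0.791 -0.016  0.   ]
```

Run:
```python
from h import *
p=imaging.read_camera("top");s=imaging.read_camera("scene")
a=cv2.resize(p["image"][120:295,80:350],None,fx=2.9,fy=2.9,interpolation=cv2.INTER_CUBIC);save(p,"c1.png",a)
a=cv2.resize(p["image"][220:290,240:480],None,fx=3.3,fy=3.3,interpolation=cv2.INTER_CUBIC);save(p,"c2.png",a)
import pickle;pickle.dump((p,s),open("init.pkl","wb"))
```

```text
(no output)
```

View pics/c1.png

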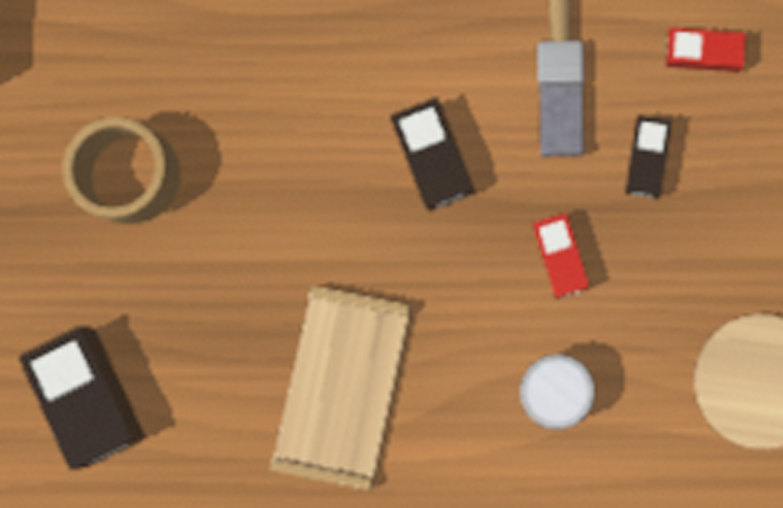

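View pics/c2.png

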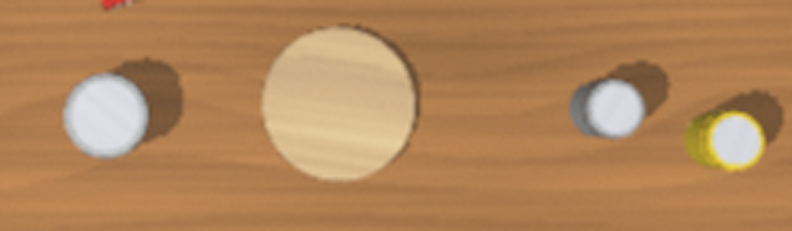

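```bash
cat > fit.py <<'E'
from h import *
from scipy.optimize import minimize
S={"large_carton":(.11,.06,0,.036),"medium_carton":(.09,.046,0,.03),"small_carton":(.07,.032,0,.024),"long_board":(.166,.09,0,.013),
"wide_tin":(.064,0,0,.04),"narrow_tin":(.044,0,0,.05),"round_board":(.12,0,0,.01)}
def pts(n,x,y,a,z0=0):
    l,w,_,h=S[n]
    if w: b=np.array([[l/2,w/2],[l/2,-w/2],[-l/2,-w/2],[-l/2,w/2]])
    else:
        t=np.linspace(0,2*np.pi,40);b=l/2*np.c_[np.cos(t),np.sin(t)]
    R=np.array([[np.cos(a),-np.sin(a)],[np.sin(a),np.cos(a)]]);b=b@R.T+[x,y]
    return np.vstack([np.c_[b,np.full(len(b),z0)],np.c_[b,np.full(len(b),z0+h)]])
def sil(p,P):
    uv=np.array([proj(p,q) for q in P],np.float32)
    m=np.zeros((420,560),np.uint8);hl=cv2.convexHull(uv)
    m=np.zeros((420,560),np.uint8);cv2.fillConvexPoly(m,np.int32(np.round(hl*16)),255,cv2.LINE_AA,4)
    return m/255.
def pick(p,n,x,y,z0=0):
    # network mask containing the expected centre
    u=proj(p,[x,y,z0+S[n][3]/2]);best=None
    for d in nets.outline_of(p,n):
        r=d["rect"]; c=np.array([(r[0]+r[2])/2,(r[1]+r[3])/2]);
        e=np.linalg.norm(c-u)
        if e<12 and (best is None or e<best[0]): best=(e,d["region"].astype(float),d["score"])
    return best
def fit(ps,n,x,y,a0s,z0=0,verbose=True):
    M=[(p,pick(p,n,x,y,z0)) for p in ps]; M=[(p,b[1]) for p,b in M if b is not None]
    def c(v):
        e=0
        for p,m in M:
            s=sil(p,pts(n,v[0]/100,v[1]/100,v[2]/10,z0));e+=1-np.minimum(s,m).sum()/np.maximum(s,m).sum()
        return e/len(M)
    r=min((minimize(c,[x*100,y*100,a*10],method="Nelder-Mead",options=dict(initial_simplex=np.array([[x*100,y*100,a*10],[x*100+1,y*100,a*10],[x*100,y*100+1,a*10],[x*100,y*100,a*10+2]]))) for a in a0s),key=lambda r:r.fun)
    x,y,a=r.x/[100,100,10]
    print(n,"cams",len(M),"1-IoU %.3f"%r.fun,"x %.4f y %.4f yaw %.1f deg"%(x,y,np.degrees(a)))
    return x,y,a
E
python3 - <<'E'
from fit import *
p=imaging.read_camera("top");s=imaging.read_camera("scene")
A=np.radians([-60,-30,0,30,60])
G={"large_carton":(.471,.401),"medium_carton":(.683,.098),"small_carton":(.681,-.093),"long_board":(.478,.181),"wide_tin":(.472,-.008),"narrow_tin":(.47,-.39),"round_board":(.48,-.192)}
for n,(x,y) in G.items():
    for c in ([p],[s],[p,s]):
        try: fit(c,n,x,y,A if S[n][1] else [0])
        except Exception as e: print(n,e)
E
```

```text
large_carton cams 1 1-IoU 0.082 x 0.4716 y 0.4063 yaw 27.1 deg
large_carton cams 1 1-IoU 0.100 x 0.4694 y 0.4096 yaw 25.3 deg
large_carton cams 2 1-IoU 0.099 x 0.4705 y 0.4080 yaw 26.1 deg
medium_carton cams 1 1-IoU 0.130 x 0.6886 y 0.1009 yaw 23.7 deg
medium_carton cams 1 1-IoU 0.132 x 0.6862 y 0.1017 yaw 19.3 deg
medium_carton cams 2 1-IoU 0.137 x 0.6868 y 0.1017 yaw 19.8 deg
small_carton cams 1 1-IoU 0.199 x 0.6843 y -0.0962 yaw -10.3 deg
small_carton cams 1 1-IoU 0.156 x 0.6822 y -0.0933 yaw -8.0 deg
small_carton cams 2 1-IoU 0.184 x 0.6829 y -0.0941 yaw -8.8 deg
long_board cams 1 1-IoU 0.050 x 0.4787 y 0.1809 yaw -12.7 deg
long_board cams 1 1-IoU 0.082 x 0.4767 y 0.1833 yaw -10.9 deg
long_board cams 2 1-IoU 0.072 x 0.4780 y 0.1820 yaw -12.6 deg
wide_tin cams 1 1-IoU 0.055 x 0.4739 y -0.0117 yaw -0.7 deg
wide_tin cams 1 1-IoU 0.208 x 0.4713 y -0.0075 yaw 9.1 deg
wide_tin cams 2 1-IoU 0.136 x 0.4736 y -0.0115 yaw 6.0 deg
narrow_tin cams 1 1-IoU 0.098 x 0.4764 y -0.3988 yaw -2.8 deg
narrow_tin cams 1 1-IoU 0.265 x 0.4745 y -0.3985 yaw 2.8 deg
narrow_tin cams 2 1-IoU 0.185 x 0.4760 y -0.3988 yaw 6.4 deg
round_board cams 1 1-IoU 0.073 x 0.4812 y -0.1929 yaw 5.6 deg
round_board cams 1 1-IoU 0.094 x 0.4789 y -0.1910 yaw 2.2 deg
round_board cams 2 1-IoU 0.085 x 0.4809 y -0.1923 yaw 6.6 deg
```

```bash
cat > go.py <<'E'
from h import *
import sys
from scipy.spatial.transform import Rotation as Ro
def go(x,y,z,yaw=None):
    o=bot.get_obs();w,a,b,c=o["tool_rot"];R=Ro.from_quat([a,b,c,w]).as_matrix()
    cur=np.degrees(np.arctan2(R[1,0],R[0,0]));tl=np.degrees(np.arccos(-R[2,2]))
    print("t %.2f pos"%o["t"],np.round(o["eef_pos"],4),"yaw %.1f tilt %.2f"%(cur,tl),"grip %.2f F"%o["gripper_width"],np.round(o["contact_force"],1),"q7 %.2f"%o["q"][6])
    if yaw is not None:
        d=(yaw-cur+180)%360-180
        print("turn rz total units %.2f"%(-d/4))
        R=R@Ro.from_euler('z',-d,degrees=True).as_matrix()
    v=R.T@(np.array([x,y,z])-o["eef_pos"])/.12
    n=max(1,int(np.ceil(np.linalg.norm(v)/.33)))
    print("shift total",np.round(v,3),"rows",n,"each",np.round(v/n,3))
if __name__=="__main__": go(*[float(s) for s in sys.argv[1:]])
E
python3 go.py .4737 -.0112 .14
```

```text
t 2.80 pos [ 0.2886 -0.6102  0.2313] yaw -64.7 tilt 0.00 grip 1.00 F [0.4 0.  0.5] q7 -0.08
shift total [-3.853 -3.528  0.761] rows 16 each [-0.241 -0.221  0.048]
```

apply_moves:
  moves: "-1 -0.241 -0.221 0.048 0 0 0;-1 -0.241 -0.221 0.048 0 0 0;-1 -0.241 -0.221 0.048 0 0 0;-1 -0.241 -0.221 0.048 0 0 0;-1 -0.241 -0.221 0.048 0 0 0;-1 -0.241 -0.221 0.048 0 0 0;-1 -0.241 -0.221 0.048 0 0 0;-1 -0.241 -0.221 0.048 0 0 0;-1 -0.241 -0.221 0.048 0 0 0;-1 -0.241 -0.221 0.048 0 0 0;-1 -0.241 -0.221 0.048 0 0 0;-1 -0.241 -0.221 0.048 0 0 0"
  force: 40

```text
t: 3.8
eef_pos: [0.4283, -0.1587, 0.1623]
tool_rot: [-0.0, 0.845, -0.535, 0.001]
contact_force: [0.9, -1.2, 0.4]
gripper_width: 0.995
```

apply_moves:
  moves: "-1 -0.241 -0.221 0.048 0 0 0;-1 -0.241 -0.221 0.048 0 0 0;-1 -0.241 -0.221 0.048 0 0 0;-1 -0.241 -0.221 0.048 0 0 0;-1 0 0 0 0 0 0;-1 0 0 0 0 0 0;-1 0 0 0 0 0 0"

```text
t: 4.38
eef_pos: [0.4742, -0.0109, 0.1391]
tool_rot: [0.0, 0.845, -0.535, -0.0]
contact_force: [-0.0, -0.6, -0.5]
gripper_width: 1.001
```

```bash
python3 go.py .4737 -.0112 .01
python3 - <<'E'
from h import *
p=imaging.read_camera("wrist");save(p,"w1.png")
E
```

```text
t 4.38 pos [ 0.4742 -0.0109  0.1391] yaw -64.7 tilt 0.03 grip 1.00 F [-0.  -0.6 -0.5] q7 -1.35
shift total [0.    0.005 1.076] rows 4 each [0.    0.001 0.269]
```

View pics/w1.png

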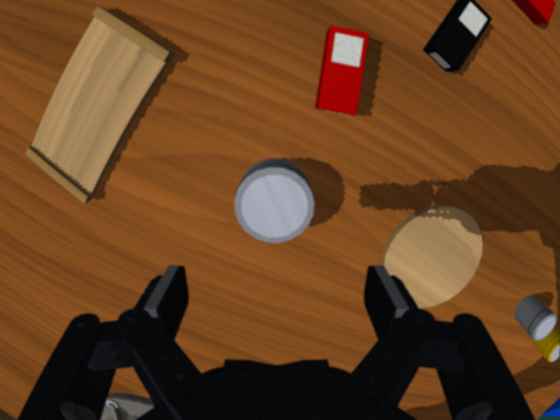

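apply_moves:
  moves: "-1 0 0 0.3 0 0 0;-1 0 0 0.3 0 0 0;-1 0 0 0.3 0 0 0;-1 0 0.005 0.2 0 0 0;-1 0 0 0 0 0 0;1 0 0 0 0 0 0;1 0 0 0 0 0 0;1 0 0 0 0 0 0;1 0 0 0 0 0 0;1 0 0 0 0 0 0;1 0 0 0 0 0 0;1 0 0 0 0 0 0"
  force: 40

```text
t: 5.43
eef_pos: [0.4752, -0.0112, 0.0089]
tool_rot: [-0.001, 0.845, -0.535, 0.001]
contact_force: [-2.1, -1.8, 9.3]
gripper_width: 0.74
```

```bash
python3 go.py .481 -.1922 .08;python3 go.py .474 -.011 .08
python3 - <<'E'
from h import *
p=imaging.read_camera("wrist");save(p,"w2.png")
E
```

```text
t 5.43 pos [ 0.4752 -0.0112  0.0089] yaw -64.7 tilt 0.18 grip 0.74 F [-2.1 -1.8  9.3] q7 -1.46
shift total [ 1.386  0.599 -0.592] rows 5 each [ 0.277  0.12  -0.118]
t 5.43 pos [ 0.4752 -0.0112  0.0089] yaw -64.7 tilt 0.18 grip 0.74 F [-2.1 -1.8  9.3] q7 -1.46
shift total [-0.004  0.007 -0.593] rows 2 each [-0.002  0.003 -0.296]
```

View pics/w2.png

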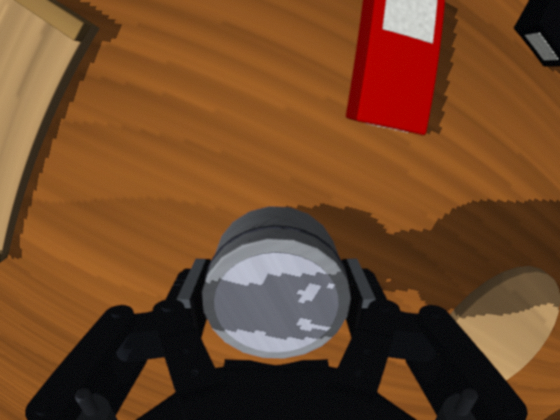

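apply_moves:
  moves: "1 0 0 -0.3 0 0 0;1 0 0 -0.3 0 0 0;1 0.277 0.12 0 0 0 0;1 0.277 0.12 0 0 0 0;1 0.277 0.12 0 0 0 0;1 0.277 0.12 0 0 0 0;1 0.277 0.12 0 0 0 0;1 0 0 0 0 0 0;1 0 0 0 0 0 0;1 0 0 0 0 0 0"

```text
t: 6.32
eef_pos: [0.4798, -0.1914, 0.0795]
tool_rot: [-0.0, 0.845, -0.535, 0.0]
contact_force: [0.1, 0.3, -2.3]
gripper_width: 0.74
```

```bash
python3 go.py .481 -.1922 .021
python3 - <<'E'
from h import *
p=imaging.read_camera("wrist");save(p,"w3.png")
E
```

```text
t 6.32 pos [ 0.4798 -0.1914  0.0795] yaw -64.7 tilt 0.03 grip 0.74 F [ 0.1  0.3 -2.3] q7 -1.02
shift total [ 0.01  -0.006  0.488] rows 2 each [ 0.005 -0.003  0.244]
```

View pics/w3.png

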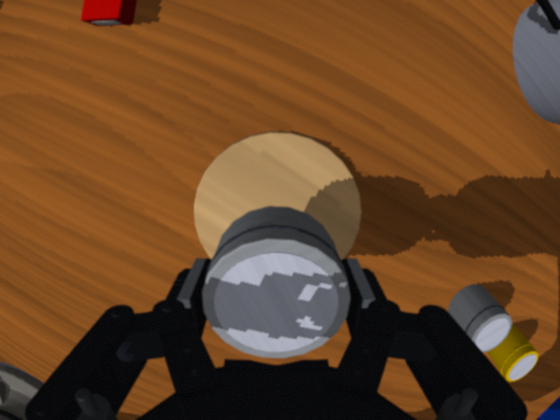

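apply_moves:
  moves: "1 0.005 0 0.2 0 0 0;1 0 0 0.2 0 0 0;1 0 0 0.07 0 0 0;1 0 0 0 0 0 0;1 0 0 0 0 0 0"

```text
t: 6.78
eef_pos: [0.4801, -0.1912, 0.0229]
tool_rot: [-0.0, 0.845, -0.534, -0.0]
contact_force: [0.1, -0.2, -2.2]
gripper_width: 0.734
```

apply_moves:
  moves: "1 0 0 0.017 0 0 0;1 0 0 0.017 0 0 0;1 0 0 0 0 0 0"

```text
t: 7.03
eef_pos: [0.4805, -0.1924, 0.0193]
tool_rot: [-0.0, 0.845, -0.535, 0.001]
contact_force: [1.1, 0.4, -1.5]
gripper_width: 0.737
```

apply_moves:
  moves: "1 0 0 0.012 0 0 0;1 0 0 0 0 0 0;0.3 0 0 0 0 0 0;-1 0 0 0 0 0 0;-1 0 0 0 0 0 0;-1 0 0 0 0 0 0;-1 0 0 0 0 0 0;-1 0 0 -0.3 0 0 0;-1 0 0 -0.3 0 0 0;-1 0 0 -0.3 0 0 0;-1 0 0 -0.2 0 0 0;-1 0 0 0 0 0 0"

```text
t: 8.03
eef_pos: [0.4834, -0.1933, 0.1544]
tool_rot: [-0.001, 0.845, -0.535, 0.004]
contact_force: [1.0, -0.8, -0.0]
gripper_width: 1.0
```

```bash
python3 go.py .4762 -.3988 .15 -30;python3 go.py .4762 -.3988 .15;  python3 - <<'E'
from h import *
p=imaging.read_camera("wrist");save(p,"w4.png")
E
```

```text
t 8.03 pos [ 0.4834 -0.1933  0.1544] yaw -64.7 tilt 0.53 grip 1.00 F [ 1.  -0.8 -0. ] q7 -0.98
turn rz total units -8.68
shift total [0.804 1.513 0.041] rows 6 each [0.134 0.252 0.007]
t 8.03 pos [ 0.4834 -0.1933  0.1544] yaw -64.7 tilt 0.53 grip 1.00 F [ 1.  -0.8 -0. ] q7 -0.98
shift total [1.523 0.786 0.041] rows 6 each [0.254 0.131 0.007]
```

View pics/w4.png

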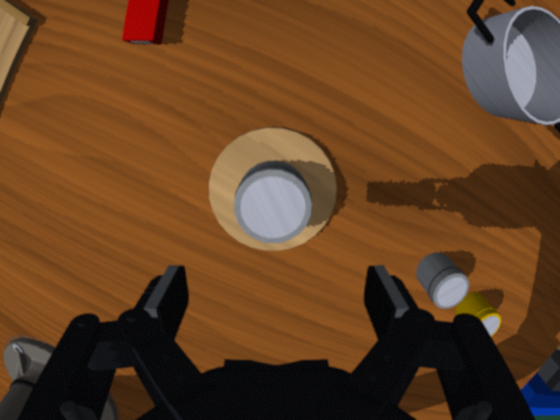

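apply_moves:
  moves: "-1 0 0 0 0 0 -0.96;-1 0 0 0 0 0 -0.96;-1 0 0 0 0 0 -0.96;-1 0 0 0 0 0 -0.96;-1 0 0 0 0 0 -0.96;-1 0 0 0 0 0 -0.96;-1 0 0 0 0 0 -0.96;-1 0 0 0 0 0 -0.96;-1 0 0 0 0 0 -0.96;-1 0.134 0.252 0 0 0 0;-1 0.134 0.252 0 0 0 0;-1 0.134 0.252 0 0 0 0"

```text
t: 9.08
eef_pos: [0.4755, -0.2954, 0.1477]
tool_rot: [-0.0, 0.966, -0.259, -0.001]
contact_force: [1.1, 0.2, 1.0]
gripper_width: 0.998
```

apply_moves:
  moves: "-1 0.134 0.252 0 0 0 0;-1 0.134 0.252 0 0 0 0;-1 0.134 0.252 0 0 0 0;-1 0 0 0 0 0 0;-1 0 0 0 0 0 0"

```text
t: 9.5
eef_pos: [0.4706, -0.3997, 0.1471]
tool_rot: [-0.0, 0.965, -0.262, -0.001]
contact_force: [0.1, 0.5, -0.9]
gripper_width: 1.0
```

```bash
python3 go.py .4762 -.3988 .015;  python3 - <<'E'
from fit import *
p=imaging.read_camera("wrist");save(p,"w5.png")
p=imaging.read_camera("top");save(p,"t5.png")
fit([p],"wide_tin",.48,-.192,[0],.01)
E
```

```text
t 9.50 pos [ 0.4706 -0.3997  0.1471] yaw -30.4 tilt 0.15 grip 1.00 F [ 0.1  0.5 -0.9] q7 -0.08
shift total [ 0.04  -0.03   1.101] rows 4 each [ 0.01  -0.008  0.275]
wide_tin cams 1 1-IoU 0.138 x 0.4815 y -0.1930 yaw -6.2 deg
```

View pics/w5.png

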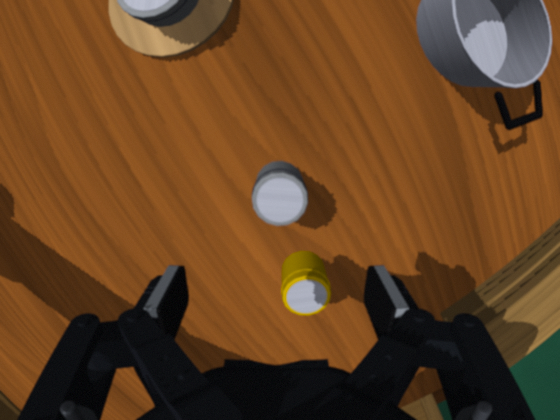

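apply_moves:
  moves: "-1 0.04 -0.03 0.2 0 0 0;-1 0 0 0.3 0 0 0;-1 0 0 0.3 0 0 0;-1 0 0 0.3 0 0 0;-1 0 0 0 0 0 0;1 0 0 0 0 0 0;1 0 0 0 0 0 0;1 0 0 0 0 0 0;1 0 0 0 0 0 0;1 0 0 0 0 0 0;1 0 0 0 0 0 0;1 0 0 0 0 0 0"

```text
t: 10.65
eef_pos: [0.48, -0.3978, 0.0202]
tool_rot: [0.001, 0.966, -0.26, 0.002]
contact_force: [-0.4, 0.8, 5.8]
gripper_width: 0.5
```

apply_moves:
  moves: "1 0 0 0 0 0 0;1 0 0 -0.3 0 0 0;1 0 0 -0.3 0 0 0;1 0 0 -0.3 0 0 0;1 0 0 0 0 0 0;1 0 0 0 0 0 0"

```text
t: 11.15
eef_pos: [0.4803, -0.3984, 0.1296]
tool_rot: [0.002, 0.966, -0.26, 0.004]
contact_force: [-0.1, -0.5, -2.3]
gripper_width: 0.502
```

```bash
python3 go.py .4815 -.1928 .122;  python3 - <<'E'
from fit import *
p=imaging.read_camera("wrist");save(p,"w6.png")
p=imaging.read_camera("scene");save(p,"s6.png",cv2.resize(p["image"][90:230,100:320],None,fx=3,fy=3))
E
```

```text
t 11.15 pos [ 0.4803 -0.3984  0.1296] yaw -30.1 tilt 0.45 grip 0.50 F [-0.1 -0.5 -2.3] q7 -0.09
shift total [-0.853 -1.487  0.055] rows 6 each [-0.142 -0.248  0.009]
```

View pics/w6.png

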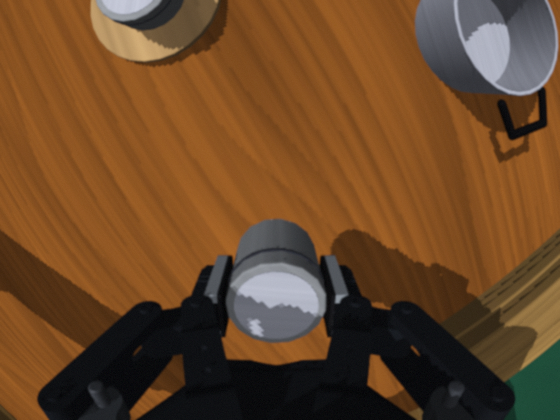

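View pics/s6.png

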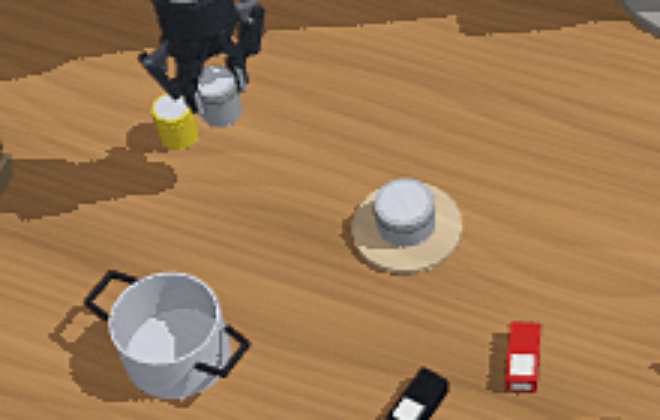

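apply_moves:
  moves: "1 -0.142 -0.248 0 0 0 0;1 -0.142 -0.248 0 0 0 0;1 -0.142 -0.248 0 0 0 0;1 -0.142 -0.248 0 0 0 0;1 -0.142 -0.248 0 0 0 0;1 -0.142 -0.248 0 0 0 0;1 0 0 0 0 0 0;1 0 0 0 0 0 0;1 0 0 0 0 0 0"

```text
t: 12.0
eef_pos: [0.4789, -0.1914, 0.1244]
tool_rot: [0.0, 0.966, -0.26, -0.001]
contact_force: [0.3, -0.6, -1.7]
gripper_width: 0.501
```

```bash
python3 go.py .4815 -.1928 .0755;  python3 - <<'E'
from fit import *
p=imaging.read_camera("wrist");save(p,"w7.png")
E
```

```text
t 12.00 pos [ 0.4789 -0.1914  0.1244] yaw -30.1 tilt 0.10 grip 0.50 F [ 0.3 -0.6 -1.7] q7 -0.44
shift total [ 0.025 -0.002  0.408] rows 2 each [ 0.013 -0.001  0.204]
```

View pics/w7.png

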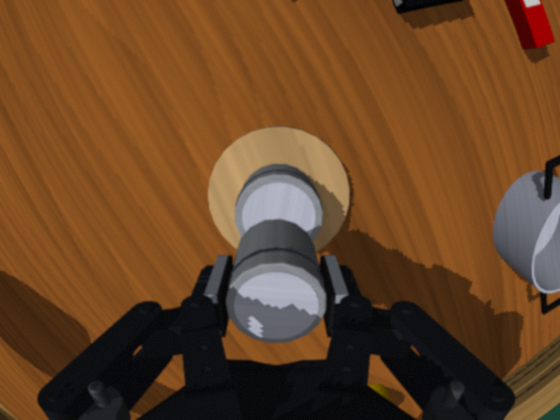

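apply_moves:
  moves: "1 0.02 0 0.2 0 0 0;1 0 0 0.2 0 0 0;1 0 0 0 0 0 0;1 0 0 0.017 0 0 0;1 0 0 0.017 0 0 0;1 0 0 0 0 0 0;1 0 0 0 0 0 0"

```text
t: 12.63
eef_pos: [0.4823, -0.1929, 0.0741]
tool_rot: [0.0, 0.966, -0.26, 0.001]
contact_force: [-0.3, 0.7, -0.6]
gripper_width: 0.5
```

apply_moves:
  moves: "1 0 0 0.015 0 0 0;1 0 0 0 0 0 0;1 0 0 0 0 0 0"

```text
t: 12.88
eef_pos: [0.4818, -0.1925, 0.0717]
tool_rot: [0.0, 0.966, -0.26, 0.0]
contact_force: [-0.5, 0.3, -2.2]
gripper_width: 0.501
```

apply_moves:
  moves: "1 0 0 0.012 0 0 0;1 0 0 0.012 0 0 0;1 0 0 0 0 0 0"

```text
t: 13.13
eef_pos: [0.482, -0.1925, 0.0701]
tool_rot: [0.0, 0.966, -0.26, 0.0]
contact_force: [-5.1, 2.6, 16.5]
gripper_width: 0.498
```

apply_moves:
  moves: "1 0 0 -0.01 0 0 0;0.3 0 0 0 0 0 0;-0.3 0 0 0 0 0 0;-1 0 0 0 0 0 0;-1 0 0 0 0 0 0;-1 0 0 0 0 0 0;-1 0 0 0 0 0 0;-1 0 0 -0.2 0 0 0;-1 0 0 -0.3 0 0 0;-1 0 0 -0.3 0 0 0;-1 0 0 0 0 0 0;-1 0 0 0 0 0 0"

```text
t: 14.13
eef_pos: [0.4832, -0.1929, 0.1677]
tool_rot: [0.0, 0.966, -0.26, 0.002]
contact_force: [-0.3, -0.1, -1.3]
gripper_width: 0.996
```

```bash
python3 go.py .4705 .408 .15 -63.5;  python3 - <<'E'
from fit import *
p=imaging.read_camera("wrist");save(p,"w8.png")
E
```

```text
t 14.13 pos [ 0.4832 -0.1929  0.1677] yaw -30.1 tilt 0.28 grip 1.00 F [-0.3 -0.1 -1.3] q7 -0.41
turn rz total units 8.34
shift total [-4.529 -2.14   0.138] rows 16 each [-0.283 -0.134  0.009]
```

View pics/w8.png

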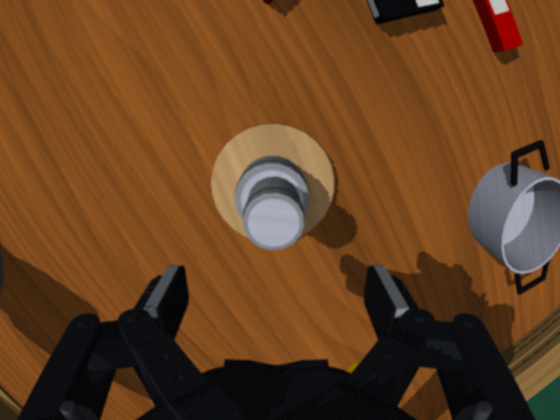

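apply_moves:
  moves: "-1 0 0 0 0 0 0.927;-1 0 0 0 0 0 0.927;-1 0 0 0 0 0 0.927;-1 0 0 0 0 0 0.927;-1 0 0 0 0 0 0.927;-1 0 0 0 0 0 0.927;-1 0 0 0 0 0 0.927;-1 0 0 0 0 0 0.927;-1 0 0 0 0 0 0.927;-1 -0.283 -0.134 0 0 0 0;-1 -0.283 -0.134 0 0 0 0;-1 -0.283 -0.134 0 0 0 0"

```text
t: 15.18
eef_pos: [0.4779, -0.0789, 0.1639]
tool_rot: [0.001, 0.85, -0.527, -0.001]
contact_force: [0.5, -0.1, 0.7]
gripper_width: 0.997
```

apply_moves:
  moves: "-1 -0.283 -0.134 0 0 0 0;-1 -0.283 -0.134 0 0 0 0;-1 -0.283 -0.134 0 0 0 0;-1 -0.283 -0.134 0 0 0 0;-1 -0.283 -0.134 0 0 0 0;-1 -0.283 -0.134 0 0 0 0;-1 -0.283 -0.134 0 0 0 0;-1 -0.283 -0.134 0 0 0 0;-1 -0.283 -0.134 0 0 0 0;-1 -0.283 -0.134 0 0 0 0;-1 -0.283 -0.134 0 0 0 0;-1 -0.283 -0.134 0 0 0 0"

```text
t: 16.18
eef_pos: [0.469, 0.372, 0.1635]
tool_rot: [0.002, 0.85, -0.526, -0.001]
contact_force: [0.3, 1.1, 1.0]
gripper_width: 1.0
```

apply_moves:
  moves: "-1 -0.283 -0.134 0.1 0 0 0;-1 0 0 0 0 0 0;-1 0 0 0 0 0 0;-1 0 0 0 0 0 0"

```text
t: 16.52
eef_pos: [0.4687, 0.4076, 0.1516]
tool_rot: [0.002, 0.85, -0.526, -0.0]
contact_force: [-0.2, -0.1, 0.4]
gripper_width: 0.999
```

```bash
python3 go.py .4705 .408 .012 -63.5;  python3 - <<'E'
from fit import *
p=imaging.read_camera("wrist");save(p,"w9.png")
p=imaging.read_camera("top");s=imaging.read_camera("scene")
fit([p],"wide_tin",.48,-.192,[0],.01)
fit([p],"narrow_tin",.48,-.192,[0],.05)
fit([s],"wide_tin",.48,-.192,[0],.01)
fit([s],"narrow_tin",.48,-.192,[0],.05)
E
```

```text
t 16.52 pos [0.4687 0.4076 0.1516] yaw -63.5 tilt 0.22 grip 1.00 F [-0.2 -0.1  0.4] q7 -2.15
turn rz total units 0.01
shift total [ 0.002 -0.019  1.163] rows 4 each [ 0.    -0.005  0.291]Traceback (most recent call last):
  File "<stdin>", line 4, in <module>
  File "fit.py", line 32, in fit
    r=min((minimize(c,[x*100,y*100,a*10],method="Nelder-Mead",options=dict(initial_simplex=np.array([[x*100,y*100,a*10],[x*100+1,y*100,a*10],[x*100,y*100+1,a*10],[x*100,y*100,a*10+2]]))) for a in a0s),key=lambda r:r.fun)
  File "fit.py", line 32, in <genexpr>
    r=min((minimize(c,[x*100,y*100,a*10],method="Nelder-Mead",options=dict(initial_simplex=np.array([[x*100,y*100,a*10],[x*100+1,y*100,a*10],[x*100,y*100+1,a*10],[x*100,y*100,a*10+2]]))) for a in a0s),key=lambda r:r.fun)
           ~~~~~~~~^^^^^^^^^^^^^^^^^^^^^^^^^^^^^^^^^^^^^^^^^^^^^^^^^^^^^^^^^^^^^^^^^^^^^^^^^^^^^^^^^^^^^^^^^^^^^^^^^^^^^^^^^^^^^^^^^^^^^^^^^^^^^^^^^^^^^^^^^^^^^^^^^^^^^^^^^^^^^^^^^^^^^^^
    res = _minimize_neldermead(fun, x0, args, callback, bounds=bounds,
                               **options)
    fsim[k] = func(sim[k])
              ~~~~^^^^^^^^
    fx = function(np.copy(x), *(wrapper_args + args))
  File "fit.py", line 31, in c
    return e/len(M)
           ~^~~~~~~
ZeroDivisionError: division by zero
```

View pics/w9.png

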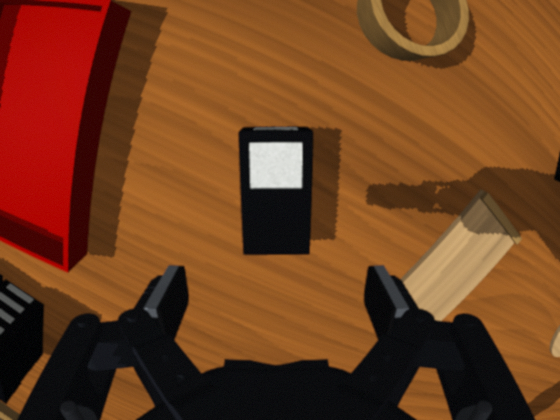

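```bash
cat > wr.py <<'E'
from fit import *
from scipy.spatial.transform import Rotation as Ro
def wpt(p,o,uv,z):
    M=np.array(p["mount"]);d=np.array([uv[0]-p["cx"],uv[1]-p["cy"]]);r=np.linalg.norm(d)+1e-9;th=r/p["fx"]
    c=np.array([*(d/r*np.sin(th)),np.cos(th)])
    w,a,b,cc=o["tool_rot"];R=Ro.from_quat([a,b,cc,w]).as_matrix()
    O=R@M[:3,3]+o["eef_pos"];D=R@(M[:3,:3]@c)
    return O+D*(z-O[2])/D[2]
E
python3 - <<'E'
from wr import *
o=bot.get_obs();p=imaging.read_camera("wrist")
c=[wpt(p,o,u,.036) for u in [(239,131),(313,131),(310,254),(243,254)]]
print(np.round(c,4),np.round(np.mean(c,0),4))
print(np.linalg.norm(c[0]-c[1]),np.linalg.norm(c[1]-c[2]))
d=(c[0]+c[1]-c[2]-c[3]);print(np.degrees(np.arctan2(d[1],d[0])))
E
```

```text
[[0.5081 0.4587 0.036 ]
 [0.5346 0.4055 0.036 ]
 [0.437  0.3558 0.036 ]
 [0.4101 0.4101 0.036 ]] [0.4724 0.4075 0.036 ]
0.05939943383921975 0.10949058609512748
26.650828049853107
```

apply_moves:
  moves: "-1 0.014 -0.028 0.27 0 0 0;-1 0 0 0.3 0 0 0;-1 0 0 0.3 0 0 0;-1 0 0 0.3 0 0 0;-1 0 0 0 0 0 0;1 0 0 0 0 0 0;1 0 0 0 0 0 0;1 0 0 0 0 0 0;1 0 0 0 0 0 0;1 0 0 0 0 0 0;1 0 0 0 0 0 0;1 0 0 0 0 0 0"
  force: 50

```text
t: 17.77
eef_pos: [0.4747, 0.41, 0.0162]
tool_rot: [-0.002, 0.85, -0.526, 0.001]
contact_force: [-0.6, -1.1, 8.1]
gripper_width: 0.687
```

apply_moves:
  moves: "1 0 0 -0.3 0 0 0;1 0 0 -0.3 0 0 0;1 0 0 0 0 0 0;1 0 0 0 0 0 0"

```text
t: 18.1
eef_pos: [0.4749, 0.4103, 0.0889]
tool_rot: [-0.003, 0.85, -0.526, 0.001]
contact_force: [-0.3, -0.4, -1.5]
gripper_width: 0.691
```

```bash
python3 go.py .478 .182 .09 -102.6;  python3 - <<'E'
from wr import *
p=imaging.read_camera("wrist");save(p,"w10.png")
E
```

```text
t 18.10 pos [0.4749 0.4103 0.0889] yaw -63.5 tilt 0.38 grip 0.69 F [-0.3 -0.4 -1.5] q7 -2.19
turn rz total units 9.77
shift total [ 1.851 -0.44  -0.017] rows 6 each [ 0.309 -0.073 -0.003]
```

View pics/w10.png

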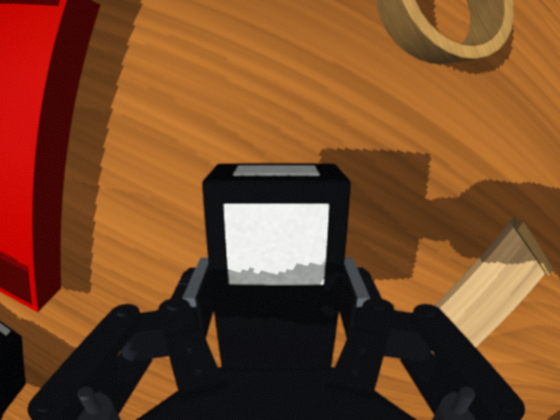

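```bash
python3 go.py .481 .181 .09
```

```text
t 18.15 pos [0.4739 0.409  0.0869] yaw -63.5 tilt 0.16 grip 0.69 F [-0.1 -0.7 -1.9] q7 -2.19
shift total [ 1.727  0.794 -0.029] rows 6 each [ 0.288  0.132 -0.005]
```

apply_moves:
  moves: "1 0.288 0.132 0 0 0 0;1 0.288 0.132 0 0 0 0;1 0.288 0.132 0 0 0 0;1 0.288 0.132 0 0 0 0;1 0.288 0.132 0 0 0 0;1 0.288 0.132 0 0 0 0;1 0 0 0 0 0 0.977;1 0 0 0 0 0 0.977;1 0 0 0 0 0 0.977;1 0 0 0 0 0 0.977;1 0 0 0 0 0 0.977;1 0 0 0 0 0 0.977"

```text
t: 19.15
eef_pos: [0.4797, 0.18, 0.0843]
tool_rot: [0.001, 0.724, -0.689, -0.0]
contact_force: [0.1, 0.4, -1.6]
gripper_width: 0.687
```

apply_moves:
  moves: "1 0 0 0 0 0 0.977;1 0 0 0 0 0 0.977;1 0 0 0 0 0 0.977;1 0 0 0 0 0 0.977;1 0 0 0 0 0 0;1 0 0 0 0 0 0;1 0 0 0 0 0 0"

```text
t: 19.73
eef_pos: [0.4802, 0.1805, 0.0848]
tool_rot: [-0.001, -0.626, 0.78, 0.0]
contact_force: [-0.3, -0.0, -1.4]
gripper_width: 0.69
```

```bash
python3 go.py .481 .181 .030 -102.6;  python3 - <<'E'
from wr import *
p=imaging.read_camera("wrist");save(p,"w11.png")
E
```

```text
t 19.73 pos [0.4802 0.1805 0.0848] yaw -102.5 tilt 0.06 grip 0.69 F [-0.3 -0.  -1.4] q7 -2.44
turn rz total units 0.04
shift total [-0.006 -0.006  0.456] rows 2 each [-0.003 -0.003  0.228]
```

View pics/w11.png

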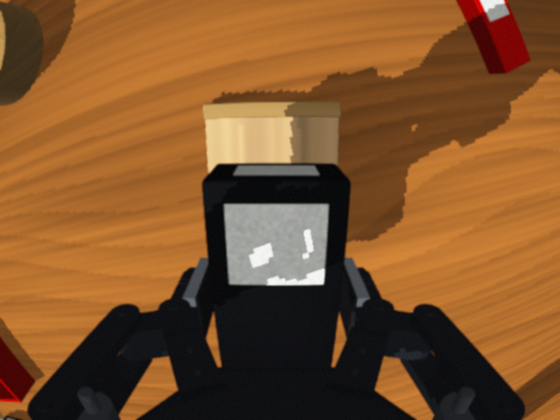

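Run:
```python
from wr import *
o=bot.get_obs();p=imaging.read_camera("wrist")
a,b=[wpt(p,o,u,.016) for u in [(204,104),(340,102)]]
print(a,b,np.linalg.norm(a-b))
d=(a-b)[:2];d/=np.linalg.norm(d);n=np.array([-d[1],d[0]]);n*=np.sign(-n[0])
print("board ctr",(a+b)[:2]/2+n*.083,"yaw",np.degrees(np.arctan2(-n[1],-n[0])))
```

```text
[0.56888546 0.20890315 0.016     ] [0.55084838 0.12218391 0.016     ] 0.08857518475621083
board ctr [0.47860604 0.1824453 ] yaw -11.74965197116676
```

apply_moves:
  moves: "1 -0.006 -0.01 0.228 0 0 0;1 0 0 0.228 0 0 0;1 0 0 0 0 0 0;1 0 0 0.017 0 0 0;1 0 0 0.012 0 0 0;1 0 0 0 0 0 0;1 0 0 0 0 0 0"

```text
t: 20.42
eef_pos: [0.4825, 0.1813, 0.0281]
tool_rot: [0.001, -0.625, 0.78, -0.0]
contact_force: [0.9, -1.4, -2.2]
gripper_width: 0.684
```

apply_moves:
  moves: "1 0 0 0.012 0 0 0;1 0 0 0.01 0 0 0;1 0 0 0 0 0 0"

```text
t: 20.67
eef_pos: [0.4826, 0.1813, 0.0261]
tool_rot: [0.001, -0.625, 0.78, -0.0]
contact_force: [-3.6, -1.7, 13.4]
gripper_width: 0.686
```

Contact; release and rise.

apply_moves:
  moves: "0.2 0 0 0 0 0 0;-1 0 0 0 0 0 0;-1 0 0 0 0 0 0;-1 0 0 0 0 0 0;-1 0 0 0 0 0 0;-1 0 0 -0.2 0 0 0;-1 0 0 -0.3 0 0 0;-1 0 0 -0.3 0 0 0;-1 0 0 -0.3 0 0 0;-1 0 0 0 0 0 0;-1 0 0 0 0 0 0"

```text
t: 21.58
eef_pos: [0.4835, 0.1817, 0.1585]
tool_rot: [0.002, -0.625, 0.78, -0.001]
contact_force: [0.3, -0.1, 0.1]
gripper_width: 0.999
```

```bash
python3 go.py .687 .1015 .15 -69;python3 go.py .687 .1015 .15;  python3 - <<'E'
from wr import *
p=imaging.read_camera("wrist");save(p,"w12.png")
E
```

```text
t 21.58 pos [0.4835 0.1817 0.1585] yaw -102.6 tilt 0.28 grip 1.00 F [ 0.3 -0.1  0.1] q7 -2.40
turn rz total units -8.40
shift total [ 1.232 -1.343  0.078] rows 6 each [ 0.205 -0.224  0.013]
t 21.58 pos [0.4835 0.1817 0.1585] yaw -102.6 tilt 0.28 grip 1.00 F [ 0.3 -0.1  0.1] q7 -2.40
shift total [ 0.283 -1.801  0.078] rows 6 each [ 0.047 -0.3    0.013]
```

View pics/w12.png

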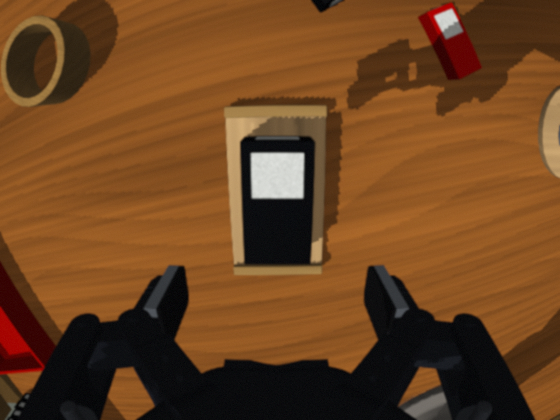

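Run:
```python
from wr import *
o=bot.get_obs();p=imaging.read_camera("wrist")
def q(uv,z):
    c=np.array([wpt(p,o,u,z) for u in uv]);d=c[0]+c[1]-c[2]-c[3]
    print(np.round(c.mean(0),4),"w %.4f l %.4f yaw %.1f"%(np.linalg.norm(c[0]-c[1]),np.linalg.norm(c[1]-c[2]),np.degrees(np.arctan2(d[1],d[0]))))
q([(241,140),(314,140),(311,264),(244,264)],.046)
q([(225,106),(327,106),(322,274),(235,274)],.016)
save(p,"c12.png",cv2.resize(p["image"][90:290,200:350],None,fx=3,fy=3,interpolation=cv2.INTER_CUBIC))
```

```text
[0.4779 0.1807 0.046 ] w 0.0574 l 0.1096 yaw -12.5
[0.4769 0.1809 0.016 ] w 0.0885 l 0.1648 yaw -11.7
```

View pics/c12.png

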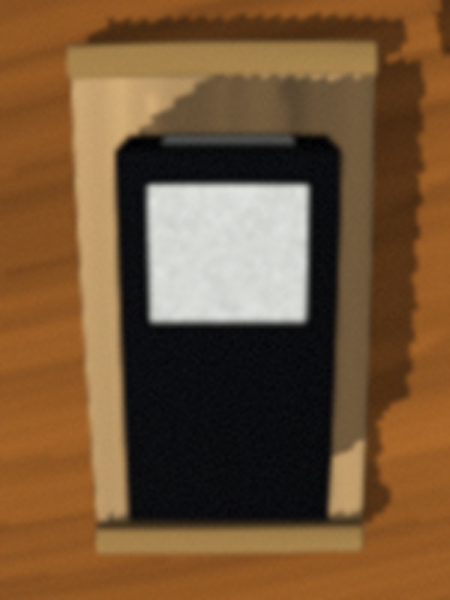

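apply_moves:
  moves: "-1 0 0 0 0 0 -0.933;-1 0 0 0 0 0 -0.933;-1 0 0 0 0 0 -0.933;-1 0 0 0 0 0 -0.933;-1 0 0 0 0 0 -0.933;-1 0 0 0 0 0 -0.933;-1 0 0 0 0 0 -0.933;-1 0 0 0 0 0 -0.933;-1 0 0 0 0 0 -0.933;-1 0.205 -0.224 0 0 0 0;-1 0.205 -0.224 0 0 0 0;-1 0.205 -0.224 0 0 0 0"

```text
t: 22.68
eef_pos: [0.5836, 0.1404, 0.1544]
tool_rot: [0.001, 0.825, -0.566, -0.001]
contact_force: [0.5, 0.4, 0.5]
gripper_width: 0.998
```

apply_moves:
  moves: "-1 0.205 -0.224 0 0 0 0;-1 0.205 -0.224 0 0 0 0;-1 0.205 -0.224 0 0 0 0;-1 0 0 0 0 0 0;-1 0 0 0 0 0 0;-1 0 0 0 0 0 0"

```text
t: 23.18
eef_pos: [0.684, 0.1015, 0.154]
tool_rot: [0.001, 0.824, -0.566, -0.002]
contact_force: [0.1, 0.8, 0.6]
gripper_width: 0.998
```

```bash
python3 go.py .687 .1015 .01 -69;  python3 - <<'E'
from wr import *
p=imaging.read_camera("wrist");save(p,"w13.png")
E
```

```text
t 23.18 pos [0.684  0.1015 0.154 ] yaw -69.0 tilt 0.24 grip 1.00 F [0.1 0.8 0.6] q7 -1.61
turn rz total units 0.01
shift total [ 0.011 -0.028  1.2  ] rows 4 each [ 0.003 -0.007  0.3  ]
```

View pics/w13.png

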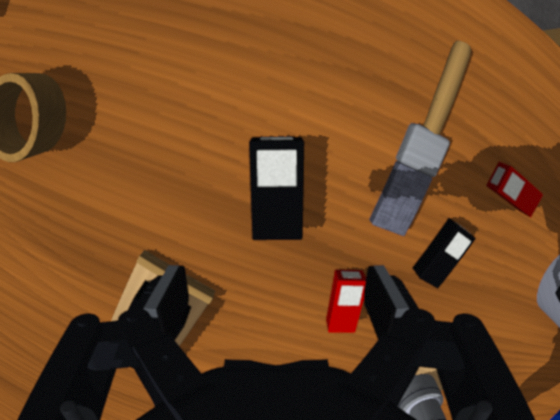

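```bash
cat >> wr.py <<'E'
def q(p,o,uv,z):
    c=np.array([wpt(p,o,u,z) for u in uv]);d=c[0]+c[1]-c[2]-c[3]
    print(np.round(c.mean(0),4),"w %.4f l %.4f yaw %.1f"%(np.linalg.norm(c[0]-c[1]),np.linalg.norm(c[1]-c[2]),np.degrees(np.arctan2(d[1],d[0]))))
    return c.mean(0)
def tool(o,X):
    w,a,b,cc=o["tool_rot"];R=Ro.from_quat([a,b,cc,w]).as_matrix();return R.T@(np.array(X)-o["eef_pos"])
E
python3 - <<'E'
from wr import *
o=bot.get_obs();p=imaging.read_camera("wrist")
m=q(p,o,[(249,140),(303,140),(303,240),(251,240)],.03)
print("tool",np.round(tool(o,m),4))
for u in [(371,223),(413,125),(408,235)]: print("brush",np.round(tool(o,wpt(p,o,u,.02)),3))
E
```

```text
[0.6867 0.1028 0.03  ] w 0.0447 l 0.0905 yaw 21.7
tool [ 0.0007 -0.0034  0.1247]
brush [0.09  0.03  0.135]
brush [ 0.123 -0.065  0.134]
brush [0.131 0.043 0.135]
```

apply_moves:
  moves: "-0.7 0.006 -0.028 0.325 0 0 -0.17;-0.7 0 0 0.3 0 0 0;-0.7 0 0 0.3 0 0 0;-0.7 0 0 0.3 0 0 0;-0.7 0 0 0 0 0 0;1 0 0 0 0 0 0;1 0 0 0 0 0 0;1 0 0 0 0 0 0;1 0 0 0 0 0 0;1 0 0 0 0 0 0;1 0 0 0 0 0 0;1 0 0 0 0 0 0"

```text
t: 24.28
eef_pos: [0.6907, 0.1023, 0.0125]
tool_rot: [-0.002, 0.827, -0.562, 0.002]
contact_force: [-0.1, -0.2, 8.3]
gripper_width: 0.526
```

apply_moves:
  moves: "1 0 0 -0.3 0 0 0;1 0 0 -0.3 0 0 0;1 0 0 -0.3 0 0 0;1 0 0 0 0 0 0;1 0 0 0 0 0 0"

```text
t: 24.7
eef_pos: [0.6911, 0.1022, 0.1216]
tool_rot: [-0.002, 0.827, -0.562, 0.003]
contact_force: [-1.0, 0.1, -2.1]
gripper_width: 0.522
```

```bash
python3 go.py .478 .181 .115;  python3 - <<'E'
from wr import *
p=imaging.read_camera("wrist");save(p,"w14.png")
E
```

```text
t 24.70 pos [0.6911 0.1022 0.1216] yaw -68.3 tilt 0.41 grip 0.52 F [-1.   0.1 -2.1] q7 -1.62
shift total [-1.266  1.408  0.044] rows 6 each [-0.211  0.235  0.007]
```

View pics/w14.png

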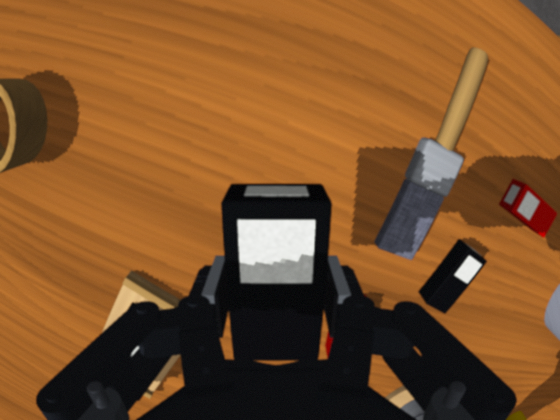

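```bash
python3 go.py .4813 .1803 .12
```

```text
t 24.75 pos [0.6894 0.1016 0.119 ] yaw -68.3 tilt 0.14 grip 0.52 F [-0.3 -1.1 -2. ] q7 -1.62
shift total [-1.25   1.369 -0.012] rows 6 each [-0.208  0.228 -0.002]
```

apply_moves:
  moves: "1 -0.208 0.228 0 0 0 0;1 -0.208 0.228 0 0 0 0;1 -0.208 0.228 0 0 0 0;1 -0.208 0.228 0 0 0 0;1 -0.208 0.228 0 0 0 0;1 -0.208 0.228 0 0 0 0;1 0 0 0 0 0 0.948;1 0 0 0 0 0 0.948;1 0 0 0 0 0 0.948;1 0 0 0 0 0 0.948;1 0 0 0 0 0 0.948;1 0 0 0 0 0 0.948"

```text
t: 25.75
eef_pos: [0.4798, 0.1795, 0.1161]
tool_rot: [-0.001, -0.699, 0.715, 0.0]
contact_force: [0.2, -0.2, -0.9]
gripper_width: 0.521
```

apply_moves:
  moves: "1 0 0 0 0 0 0.948;1 0 0 0 0 0 0.948;1 0 0 0 0 0 0.948;1 0 0 0 0 0 0;1 0 0 0 0 0 0;1 0 0 0 0 0 0"

```text
t: 26.25
eef_pos: [0.4804, 0.1799, 0.1168]
tool_rot: [-0.001, -0.627, 0.779, 0.0]
contact_force: [0.6, -0.8, -1.1]
gripper_width: 0.524
```

```bash
python3 go.py .4813 .1803 .063 -102.4
```

```text
t 26.25 pos [0.4804 0.1799 0.1168] yaw -102.3 tilt 0.08 grip 0.52 F [ 0.6 -0.8 -1.1] q7 -2.40
turn rz total units 0.02
shift total [-0.005 -0.007  0.448] rows 2 each [-0.003 -0.003  0.224]
```

apply_moves:
  moves: "1 -0.005 -0.005 0.224 0 0 0;1 0 0 0.224 0 0 0;1 0 0 0 0 0 0;1 0 0 0.017 0 0 0;1 0 0 0 0 0 0;1 0 0 0 0 0 0"

```text
t: 26.75
eef_pos: [0.4825, 0.181, 0.0628]
tool_rot: [0.001, -0.626, 0.779, -0.0]
contact_force: [0.3, -0.3, -0.9]
gripper_width: 0.527
```

apply_moves:
  moves: "1 0 0 0.015 0 0 0;1 0 0 0.012 0 0 0;1 0 0 0 0 0 0;1 0 0 0 0 0 0"

```text
t: 27.08
eef_pos: [0.4818, 0.1806, 0.0587]
tool_rot: [0.0, -0.626, 0.78, -0.0]
contact_force: [0.1, 0.5, -0.6]
gripper_width: 0.524
```

apply_moves:
  moves: "1 0 0 0.012 0 0 0;1 0 0 0 0 0 0"

```text
t: 27.25
eef_pos: [0.4819, 0.1808, 0.0584]
tool_rot: [0.0, -0.626, 0.78, -0.0]
contact_force: [-5.0, -2.2, 14.9]
gripper_width: 0.526
```

apply_moves:
  moves: "0.3 0 0 0 0 0 0;-0.5 0 0 0 0 0 0;-1 0 0 0 0 0 0;-1 0 0 0 0 0 0;-1 0 0 0 0 0 0;-1 0 0 -0.2 0 0 0;-1 0 0 -0.3 0 0 0;-1 0 0 -0.3 0 0 0;-1 0 0 0 0 0 0;-1 0 0 0 0 0 0"

```text
t: 28.08
eef_pos: [0.4832, 0.1812, 0.1549]
tool_rot: [0.002, -0.626, 0.78, -0.001]
contact_force: [0.6, -0.2, 0.5]
gripper_width: 0.998
```

```bash
python3 go.py .683 -.0943 .15
python3 - <<'E'
from wr import *
o=bot.get_obs();p=imaging.read_camera("wrist");save(p,"w15.png")
save(p,"c15.png",cv2.resize(p["image"][90:290,190:360],None,fx=3,fy=3,interpolation=cv2.INTER_CUBIC))
E
```

```text
t 28.08 pos [0.4832 0.1812 0.1549] yaw -102.5 tilt 0.27 grip 1.00 F [ 0.6 -0.2  0.5] q7 -2.39
shift total [ 1.883 -2.121  0.044] rows 9 each [ 0.209 -0.236  0.005]
```

View pics/c15.png

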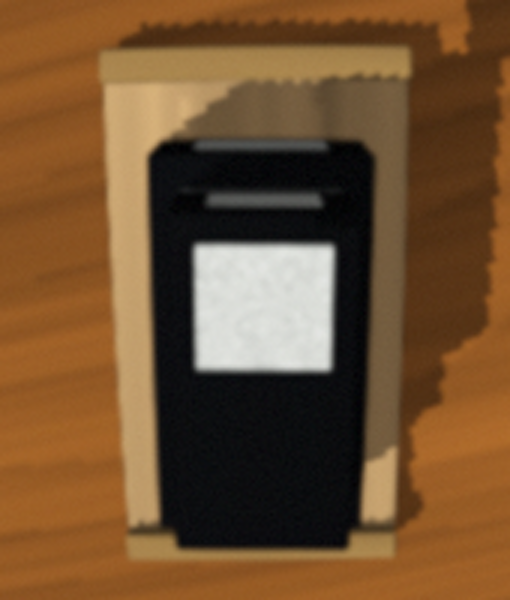

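Run:
```python
from wr import *
o=bot.get_obs();p=imaging.read_camera("wrist")
q(p,o,[(246.5,160),(308,160),(306.5,272.3),(249.5,272.3)],.076)
save(p,"e15.png",cv2.resize(cv2.convertScaleAbs(p["image"][130:280,230:330],alpha=5,beta=0),None,fx=4,fy=4,interpolation=cv2.INTER_CUBIC))
```

```text
[0.4783 0.1801 0.076 ] w 0.0425 l 0.0886 yaw -12.0
```

View pics/e15.png

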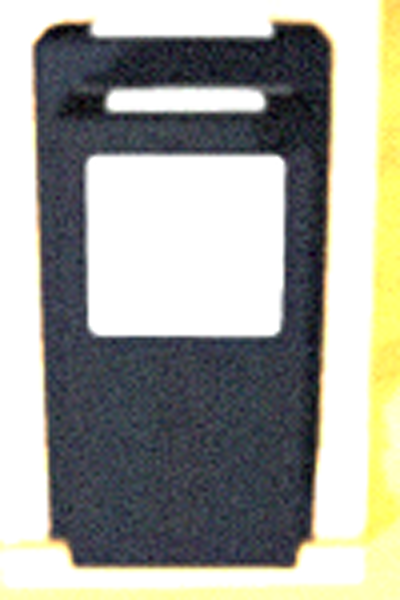

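apply_moves:
  moves: "-1 0.209 -0.236 0 0 0 0;-1 0.209 -0.236 0 0 0 0;-1 0.209 -0.236 0 0 0 0;-1 0.209 -0.236 0 0 0 0;-1 0.209 -0.236 0 0 0 0;-1 0.209 -0.236 0 0 0 0;-1 0.209 -0.236 0 0 0 0;-1 0.209 -0.236 0 0 0 0;-1 0.209 -0.236 0 0 0 0;-0.6 0 0 0 0 0 0;-0.6 0 0 0 0 0 0;-0.6 0 0 0 0 0 0"

```text
t: 29.18
eef_pos: [0.6807, -0.094, 0.1507]
tool_rot: [-0.001, -0.626, 0.78, 0.002]
contact_force: [0.9, 0.2, 0.2]
gripper_width: 0.796
```

```bash
python3 go.py .683 -.0943 .006
python3 - <<'E'
from wr import *
o=bot.get_obs();p=imaging.read_camera("wrist");save(p,"w16.png")
save(p,"c16.png",cv2.resize(p["image"][90:290,190:360],None,fx=3,fy=3,interpolation=cv2.INTER_CUBIC))
E
```

```text
t 29.18 pos [ 0.6807 -0.094   0.1507] yaw -102.4 tilt 0.21 grip 0.80 F [0.9 0.2 0.2] q7 -1.83
shift total [-1.000e-03 -2.300e-02  1.206e+00] rows 4 each [-0.    -0.006  0.301]
```

View pics/w16.png

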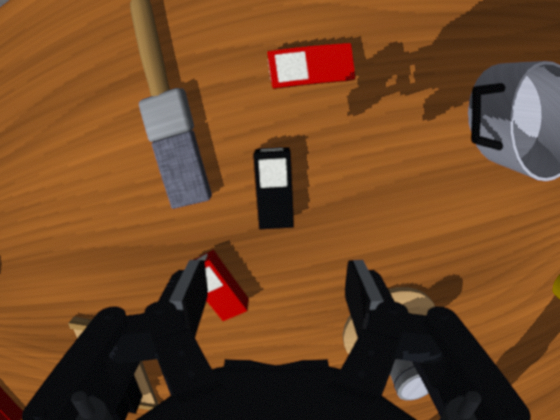

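View pics/c16.png

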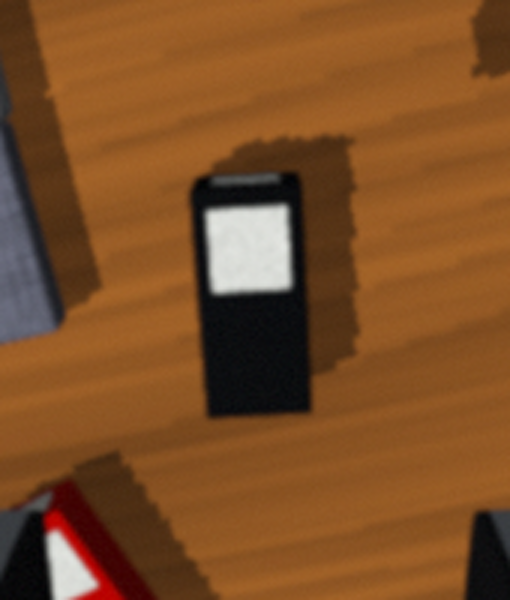

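Run:
```python
from wr import *
o=bot.get_obs();p=imaging.read_camera("wrist")
m=q(p,o,[(254.7,152),(290,151.5),(293.3,227),(259,228.5)],.024);print(np.round(tool(o,m),4))
for u in [(210,200)]: print("brush",np.round(tool(o,wpt(p,o,u,.02))-tool(o,m),3))
for u in [(212,252),(247,297)]: print("red",np.round(tool(o,wpt(p,o,u,.024))-tool(o,m),3))
```

```text
[ 0.6844 -0.0922  0.024 ] w 0.0297 l 0.0686 yaw -9.7
[-0.0014 -0.0037  0.1273]
brush [-0.058  0.009  0.004]
red [-0.059  0.06   0.   ]
red [-0.028  0.111  0.   ]
```

apply_moves:
  moves: "-0.2 -0.012 -0.031 0.214 0 0 0;-0.2 0 0 0 0 0 -0.675;-0.2 0 0 0.2 0 0 0;-0.2 0 0 0.3 0 0 0;-0.2 0 0 0.3 0 0 0;-0.2 0 0 0.2 0 0 0;-0.2 0 0 0 0 0 0;-0.2 0 0 0 0 0 0"

```text
t: 29.95
eef_pos: [0.6846, -0.0925, 0.0063]
tool_rot: [-0.001, -0.645, 0.764, 0.001]
contact_force: [0.4, -0.0, 0.4]
gripper_width: 0.602
```

```bash
python3 go.py .6844 -.0922 .005
python3 - <<'E'
from wr import *
o=bot.get_obs();p=imaging.read_camera("wrist");save(p,"w17.png")
E
```

```text
t 29.95 pos [ 0.6846 -0.0925  0.0063] yaw -99.6 tilt 0.18 grip 0.60 F [ 0.4 -0.   0.4] q7 -1.82
shift total [-0.002  0.002  0.011] rows 1 each [-0.002  0.002  0.011]
```

View pics/w17.png

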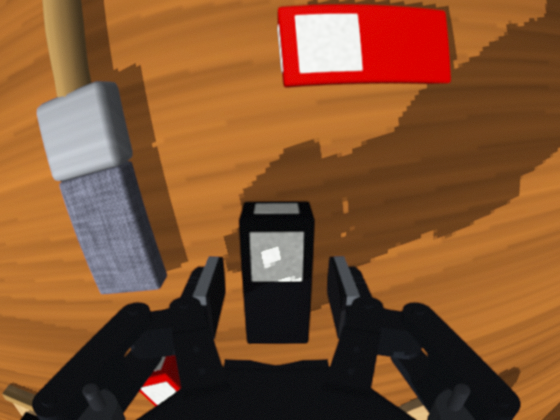

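apply_moves:
  moves: "1 0 0 0 0 0 0;1 0 0 0 0 0 0;1 0 0 0 0 0 0;1 0 0 0 0 0 0;1 0 0 0 0 0 0;1 0 0 0 0 0 0;1 0 0 0 0 0 0"
  force: 40

```text
t: 30.58
eef_pos: [0.6879, -0.094, 0.0101]
tool_rot: [0.002, -0.645, 0.765, -0.001]
contact_force: [0.2, 0.9, 7.5]
gripper_width: 0.362
```

apply_moves:
  moves: "1 0 0 -0.2 0 0 0;1 0 0 -0.3 0 0 0;1 0 0 -0.3 0 0 0;1 0 0 -0.3 0 0 0;1 0 0 0 0 0 0;1 0 0 0 0 0 0"

```text
t: 31.08
eef_pos: [0.6881, -0.0943, 0.1436]
tool_rot: [0.003, -0.644, 0.765, -0.003]
contact_force: [0.3, -0.3, -0.9]
gripper_width: 0.361
```

```bash
python3 go.py .478 .1805 .14 -102
python3 - <<'E'
from wr import *
o=bot.get_obs();p=imaging.read_camera("wrist");save(p,"w18.png")
E
```

```text
t 31.08 pos [ 0.6881 -0.0943  0.1436] yaw -99.8 tilt 0.42 grip 0.36 F [ 0.3 -0.3 -0.9] q7 -1.79
turn rz total units 0.56
shift total [-1.876  2.189  0.015] rows 9 each [-0.208  0.243  0.002]
```

View pics/w18.png

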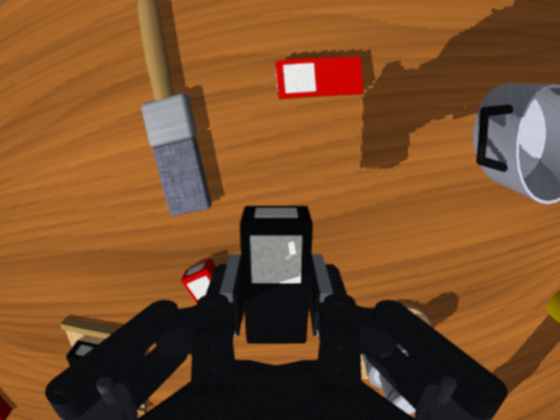

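apply_moves:
  moves: "1 0 0 0 0 0 0.56;1 -0.208 0.24 0 0 0 0;1 -0.208 0.24 0 0 0 0;1 -0.208 0.24 0 0 0 0;1 -0.208 0.24 0 0 0 0;1 -0.208 0.24 0 0 0 0;1 -0.208 0.24 0 0 0 0;1 -0.208 0.24 0 0 0 0;1 -0.208 0.24 0 0 0 0;1 -0.208 0.24 0 0 0 0;1 0 0 0 0 0 0;1 0 0 0 0 0 0"

```text
t: 32.13
eef_pos: [0.4767, 0.1812, 0.1384]
tool_rot: [-0.001, -0.632, 0.775, 0.001]
contact_force: [0.4, -0.1, -1.3]
gripper_width: 0.362
```

```bash
python3 go.py .4817 .1797 .091 -102
python3 - <<'E'
from wr import *
o=bot.get_obs();p=imaging.read_camera("wrist");save(p,"w19.png")
E
```

```text
t 32.13 pos [0.4767 0.1812 0.1384] yaw -101.7 tilt 0.13 grip 0.36 F [ 0.4 -0.1 -1.3] q7 -2.38
turn rz total units 0.08
shift total [ 0.004 -0.044  0.395] rows 2 each [ 0.002 -0.022  0.197]
```

View pics/w19.png

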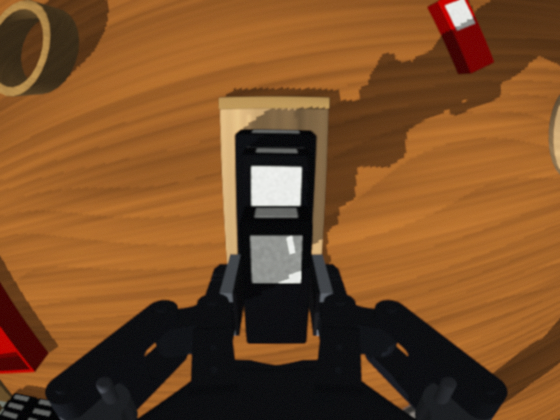

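apply_moves:
  moves: "1 0.004 -0.038 0.197 0 0 0;1 0 0 0.19 0 0 0;1 0 0 0 0 0 0;1 0 0 0.015 0 0 0;1 0 0 0 0 0 0;1 0 0 0 0 0 0"

```text
t: 32.68
eef_pos: [0.4842, 0.1778, 0.0919]
tool_rot: [0.001, -0.629, 0.777, -0.0]
contact_force: [0.1, 0.7, -0.4]
gripper_width: 0.362
```

apply_moves:
  moves: "1 -0.011 0.022 0.012 0 0 0;1 0 0 0.012 0 0 0;1 0 0 0 0 0 0;1 0 0 0 0 0 0"

```text
t: 33.02
eef_pos: [0.4811, 0.1799, 0.0884]
tool_rot: [0.0, -0.63, 0.777, -0.0]
contact_force: [-0.5, -0.0, 0.3]
gripper_width: 0.359
```

apply_moves:
  moves: "1 0 0 0.012 0 0 0;1 0 0 0.008 0 0 0;1 0 0 0 0 0 0"

```text
t: 33.27
eef_pos: [0.4812, 0.18, 0.0861]
tool_rot: [0.0, -0.629, 0.777, -0.0]
contact_force: [-1.3, -0.4, 4.7]
gripper_width: 0.363
```

Contact; release.

apply_moves:
  moves: "0.5 0 0 0 0 0 0;-0.3 0 0 0 0 0 0;-0.3 0 0 0 0 0 0;-0.6 0 0 0 0 0 0;-0.6 0 0 0 0 0 0;-0.6 0 0 -0.2 0 0 0;-0.6 0 0 -0.3 0 0 0;-0.6 0 0 -0.3 0 0 0;-0.6 0 0 -0.2 0 0 0;-1 0 0 0 0 0 0;-1 0 0 0 0 0 0"

```text
t: 34.18
eef_pos: [0.4819, 0.1802, 0.2071]
tool_rot: [0.002, -0.629, 0.777, -0.001]
contact_force: [0.3, -1.2, -0.6]
gripper_width: 0.998
```

```bash
python3 go.py .4812 .18 .2
python3 - <<'E'
from wr import *
o=bot.get_obs();p=imaging.read_camera("wrist")
save(p,"c20.png",cv2.resize(cv2.convertScaleAbs(p["image"][90:290,190:360],alpha=3,beta=0),None,fx=3,fy=3,interpolation=cv2.INTER_CUBIC))
p=imaging.read_camera("scene");save(p,"s20.png",cv2.resize(p["image"][90:280,100:440],None,fx=2.3,fy=2.3,interpolation=cv2.INTER_CUBIC))
E
```

```text
t 34.18 pos [0.4819 0.1802 0.2071] yaw -102.0 tilt 0.19 grip 1.00 F [ 0.3 -1.2 -0.6] q7 -2.35
shift total [0.003 0.006 0.059] rows 1 each [0.003 0.006 0.059]
```

View pics/c20.png

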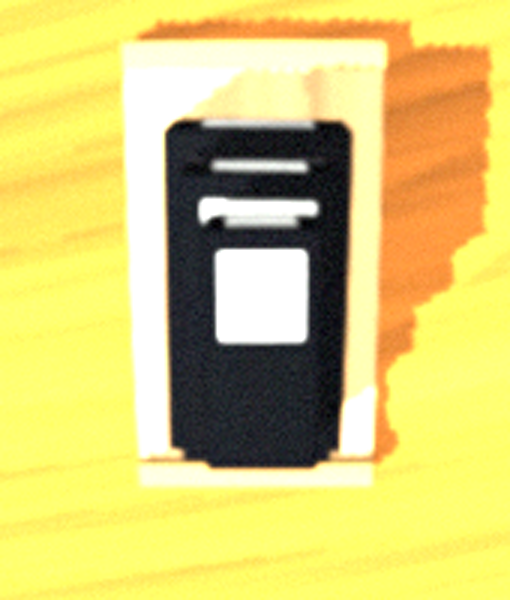

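View pics/s20.png

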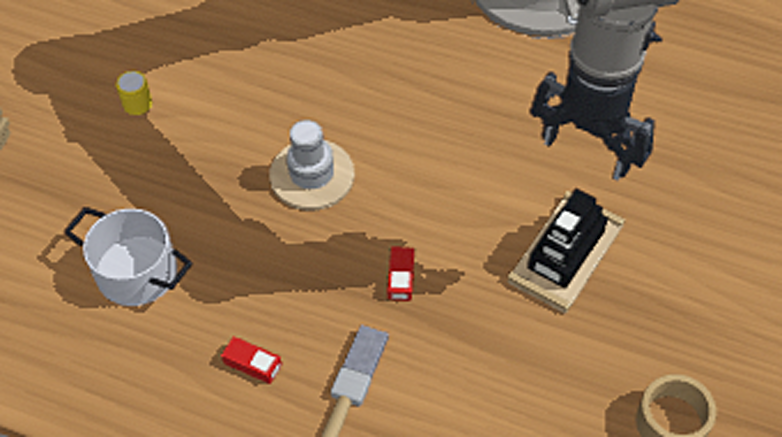

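Run:
```python
from wr import *
o=bot.get_obs();p=imaging.read_camera("wrist")
q(p,o,[(190+207/3,166.5),(190+317/3,166.5),(190+317/3,245.7),(190+207/3,245.7)],.1)
t=imaging.read_camera("top");save(t,"t21.png",cv2.resize(t["image"][150:300,150:380],None,fx=3.4,fy=3.4,interpolation=cv2.INTER_CUBIC))
```

```text
[0.4763 0.179  0.1   ] w 0.0286 l 0.0681 yaw -11.9
```

apply_moves:
  moves: "-1 0 0 -0.3 0 0 0;-1 0 0 -0.2 0 0 0;-1 -0.3 0 0 0 0 0;-1 -0.3 0 0 0 0 0;-1 -0.3 0 0 0 0 0;-1 -0.3 0 0 0 0 0;-1 0 0 0 0 0 0;-1 0 0 0 0 0 0"

```text
t: 35.05
eef_pos: [0.5098, 0.3228, 0.2637]
tool_rot: [-0.001, -0.631, 0.776, 0.001]
contact_force: [-0.7, -1.4, -0.4]
gripper_width: 1.0
```

Run:
```python
from wr import *
t=imaging.read_camera("top");save(t,"t22.png",cv2.resize(t["image"][90:300,80:480],None,fx=2,fy=2,interpolation=cv2.INTER_CUBIC))
im=t["image"].copy()
for n,x,y,z,a in [("wide_tin",.481,-.1925,.01,0),("narrow_tin",.4815,-.1925,.05,0),("large_carton",.478,.181,.01,-.21),("medium_carton",.478,.1803,.046,-.21),("small_carton",.478,.1803,.076,-.21)]:
    P=pts(n,x,y,a,z);P=P[len(P)//2:]
    big=None
    uv=np.array([proj(t,q) for q in P]);
    if n=="wide_tin": B=cv2.resize(im[160:290,160:380],None,fx=3.5,fy=3.5,interpolation=cv2.INTER_CUBIC)
    cv2.polylines(B,[np.int32(((uv-[160,160]+.5)*3.5))],True,(0,255,0),1)
save(t,"t23.png",B)
```

```text
(no output)
```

View pics/t23.png

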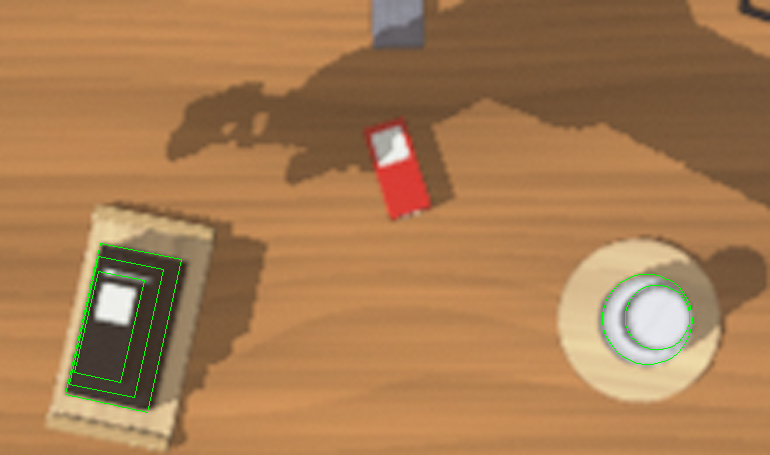

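View pics/t22.png

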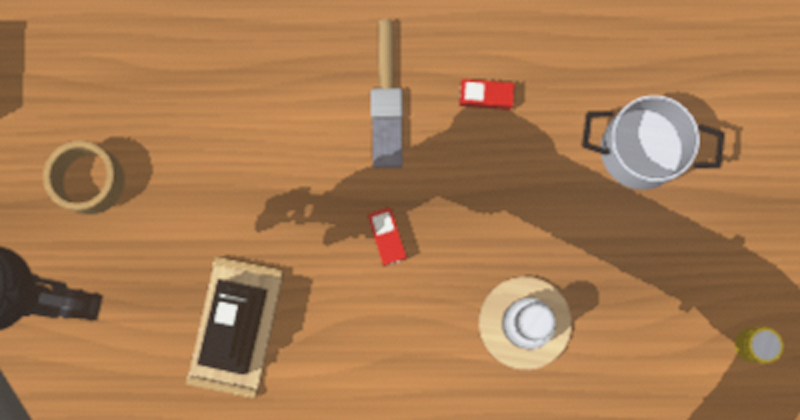

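The predicted outlines match the picture: both stacks are centred, the bystanders have not moved, and the arm is clear. I'm handing in.

```bash
python3 -c "
from h import *
o=bot.get_obs();print(o['t'],np.abs(o['joint_vel']).max())
print(bot.hand_in())"
```

```text
35.1 0.026767968634512584
the job is handed in; nothing more can be done
None
```

The order set is made up and handed in at 35.1 s of the 144 s allowed; no verdict was reported.

- **Long board:** the large, medium and small black cartons are stacked in that order. Wrist-camera checks after each placing put their centres within about 2 mm of what is beneath. Their long sides lie within about 1° of the board's.
- **Round board:** the wide tin stands on the board with the narrow tin upright on it. The final top-view overlay of the expected outlines matched the picture for both tins and all three cartons.
- **Left alone:** in the last top view the tape roll, pot, brush, two red cartons and yellow tin looked unmoved. I judged this by eye and did not measure it.
- **Arm:** it ended clear of everything, with the gripper open. The highest wrist force I saw was about 16.5 N, when setting down the narrow tin.
- **Check that failed:** one network check of the stacked tins found no matching outline. I used the wrist, scene and top pictures for those instead.

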